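# Set the recipe tablet up on its folding stand

## Task

Raise the folding stand's back rest all the way to its stop, then take the tablet out of its charging dock and lean it on the stand: lower edge down in the ledge, back flat against the rest, level and roughly centred, screen facing out. Set it down gently rather than letting it drop or fall back against the rest, and leave the shaker, the egg box and the foil cups where they are.

Things in the scene. Friction and masses are not known exactly. Their poses are not given: they have to be found in the camera images.
- stand: Folding tablet stand of bare aluminium, fixed to the worktop. Origin on the worktop straight under the hinge axis; x points to the stand's back, y to the left along the hinge, z up. Base plate from x -30 to +110 mm, 170 mm wide, top 10 mm above the worktop. Hinge axis parallel to y, 32 mm above the origin; two hinge lugs at y = +-66 mm reach 42 mm high.
- stand_back (a joint): Angle (rad) of the stand's T-shaped back rest about the hinge: 0 folded flat, pointing along the stand's x; grows as the free end is raised; the stop is at 1.08 (the rest then leans 28 degrees back from vertical). A stiff friction hinge (0.4 N m) holds it at any angle.
- ledge (a point): Inner corner of the back rest where front face and ledge meet, at mid width: 12 mm below the hinge along the rest, 9 mm in front of it. Frame turns with the rest: x up along it, y left, z straight out of its front face. Ledge 118 mm wide (y), 23 mm deep (z 0 to 23 mm) up to a 4 mm thick lip that stands 16 mm high (x). Rest 118 mm wide up to x = 60 mm, then the spine.
- rest_tip (a point): Middle of the free end of the back rest's spine; same axes as ledge. The spine is 40 mm wide (y), 6 mm thick (z, +-3 mm about this point) and runs 52 mm down from here (x 0 to -52 mm) to the 118 mm wide lower plate. It can be pinched by its sides from above, or lifted from below.
- dock: White plastic charging dock, 90 x 130 mm, fixed to the worktop. Origin at the centre of its underside; z up, its front faces -x. An upright slot 13 mm wide along its y, at x = 0, with its floor 12 mm above the worktop, holds the tablet; the front wall is 32 mm high, the back wall 44 mm.
- tablet: Slim tablet computer, 200 mm wide (y), 140 mm high (z), 10 mm thick (x), 0.25 to 0.45 kg, aluminium back, lit screen. It stands upright in the dock's slot at the start, long edge down. Origin at the centre of its lower edge face (mid thickness); z runs up to the top edge, the screen faces -x.
- tablet_view (a point): Point in the air about 95 mm straight out in front of the screen, level with its middle (tablet frame -100, 0, 70 mm).
- sugar_shaker: Bystander: white sugar shaker, 44 mm across, 90 mm high; origin at the centre of its underside. Loose.
- egg_box: Bystander: closed grey egg box, 106 x 156 x 72 mm; origin at the centre of its underside. Loose.
- foil_cup_stack: Bystander: stack of foil baking cups, 86 mm across, 94 mm high; origin at the centre of its underside. Loose.
Mind the look-alikes: they are no part of the job. Of the things like the tablet, leave any that is blue; of the rest the smaller one is meant.

How it is judged:
By the outcome, as a careful person would: the job done as asked, in the order asked, and still so for the second after the job is handed in, with the robot touching nothing.
It also fails if it takes over 54 s, if anything falls off the work surface, if the arm or the gripper's body presses on something with over 40 N, if the wrist force passes 120 N, or if a joint passes its speed limit or range.

## Robot

A 7-joint arm with a two-finger parallel gripper is mounted at the origin on the work surface; the furniture and walls round the work are solid. World frame = base frame: x ahead of the robot, y to its left, z up, the work surface at z = 0. Lengths are in m, angles in rad, forces in N, time in s.
With the tool pointing down it reaches from about 0.425 to 0.875 m from the base axis. Payload 4.7 kg.
Tool frame: the origin (TCP) lies midway between the tips of the shut fingers; the grasp point (between the pads) lies 19 mm behind it (grasp_offset is the distance from the TCP to the grasp point, in m); z points along the fingers, y is the line along which they close (so a half turn about z gives the same grasp; the last joint's range is limited). The gripper opens to 85 mm and grips with 20 to 120 N. Pads are 22 mm wide; open, the fingers measure 114 mm over their backs; the gripper's body (76 mm by 85 mm) begins 54 mm behind the grasp point. The pads swing forward as they close: fully open they stand 13 mm farther back than shut.
Start: joints at [-1.209, 0.321, -0.07, 1.45, 0.023, 1.371, -0.057], TCP at [0.222, 0.611, 0.231] pointing down, gripper open.
Joint ranges: [-2.86, 2.86], [-0.3, 2.09], [-1.38, 1.24], [0.06, 2.45], [-1.56, 4.7], [0.09, 2.05], [-2.69, 2.69]. Speed limits (rad/s): [2.57, 2.57, 3.14, 3.14, 3.14, 3.14, 3.14].

## Interface

Orientations are given as a 3x3 rotation matrix whose columns are the frame's x, y, z axes.
In Python, from station import * gives the robot as it stands. The module is installed in compiled form; this text tells all that it offers.
- The arm moves only by the shell command python3 -m handwheel 'ROWS'. ROWS is JSON, a list that holds one entry, the list of rows, each a list of 7 numbers: the shift along the tool's x, y, z in m, then the turn, a rotation vector about the tool's x, y, z in degrees, then the finger opening in m, from 0 to 0.0854. A call has 1 to 20 rows; each row shifts and turns the commanded pose from where the row before left it, along the tool's axes as they then stand; what a row does not reach is not made up. A row lasts 1/8 s, in which the tool goes at most 62.5 mm and 10.7 degrees, less where a joint would pass 70% of its speed; a pose out of reach is approached as far as the arm can. A call is refused whole if a number of a shift passes 0.0625 or a number of a turn 10.7, either way. A call with a gripper value outside its range is refused whole. The fingers move at their own pace and stop on an object; the grip force is fixed at half the most. Time passes only in rows, so rows that do not move let the fingers close. It gives the time, the measured TCP pose, the force, the opening and the grip force at its end, in the units of the state.
- get_obs(): the state, without advancing time (a new reading comes with each control period).
- camera(name): name is "side" or "top" or "wrist"; returns a dict with "color" (480x640x3 uint8, red, green, blue), "fx", "fy", "cx", "cy" (pixels), "distortion" ([k1, k2, p1, p2, k3] as OpenCV has them; the pictures are not rectified), "camera_from_world" (4x4, takes a point from world to camera coordinates); the wrist camera has in their place "T_tool_cam" (4x4, takes a point from camera to tool coordinates, whose origin is the TCP and whose axes are the flange's). Camera axes: x right, y down, z forward; pixel columns grow to the right and rows downward; lengths in m; the calibration is good to about 2 mm. A picture is of the moment at which its call begins: read the wrist's pose just before it. There is no depth.
- hand_in(): hands the job in; it is judged then, once.
Trained networks look in the newest picture that a camera, given by its name, has taken for a name from the list of things; names that differ only in an ending like _2 or _b are one class to them, and where a whole thing is asked for, a point or a joint stands for the part that bears it (a point fixed in the world has none). Each returns a list of dicts, best first, with "confidence" (0 to 1); they miss things now and then, are a little off and sometimes report something else, mostly with a low value. They report only what shows in the picture. A call takes as long as a camera call. They do not tell look-alikes from the thing itself.
- recognise(camera, target): "extent" ([left, top, right, bottom] in pixels, round what is visible of it).
The state is a dict: "t": time; "joint_positions": joint angles; "qvel": joint speeds; "joint_torque": joint torques, N m; "ee_pos": TCP position; "ee_rot": TCP orientation; "contact_force": force on the tool from outside, world axes, zero at the start; "moment": the same for the moment, N m; "width": opening from 0.0 (shut) to 1.0 (fully open); "gripper_force": force on a finger pad.
Only numpy, scipy, OpenCV 4.12 (cv2) and the standard library are available. Lean on these libraries where they do the work, as an engineer would, in place of code of your own. Each camera call takes 0.05 s, during which the arm holds its last target. There are 200 camera calls.

## Working session

There is one attempt and no reset: what is moved stays moved. The work goes in short steps, Python scripts to look and compute and a shell command to move; the robot and the scene stay as the last step left them, time stands still between calls to the robot, and variables do not carry over. Pictures are saved under pics/ and viewed, at most 11 in all, crops included, and the job is handed in when it is done.

```bash
mkdir -p pics; cat > h.py <<'E'
from station import *
import numpy as np, cv2
def snap(n,f):
    c=camera(n); cv2.imwrite('pics/'+f,c['color'][:,:,::-1]); return c
E
python3 - <<'E'
from h import *
for n in ('side','top'):
    c=snap(n,n+'0.png')
    print(n,c['fx'],c['cx'],c['cy'],c['distortion'],np.round(c['camera_from_world'],3).tolist())
    for t in ('stand','stand_back','dock','tablet','sugar_shaker','egg_box','foil_cup_stack'):
        print(t,[(np.round(d['extent']).tolist(),round(d['confidence'],2)) for d in recognise(n,t)])
o=get_obs(); print(o['t'],o['ee_pos'],np.round(o['ee_rot'],3).tolist())
E
```

```text
side 604.1361705607237 321.6550068173768 238.88371447541746 [0.02716409 0.         0.         0.         0.        ] [[0.983, -0.179, 0.026, -0.507], [-0.042, -0.366, -0.93, 0.128], [0.176, 0.913, -0.367, 1.185], [0.0, 0.0, 0.0, 1.0]]
stand [([295.0, 287.0, 402.0, 359.0], 0.59), ([294.0, 188.0, 300.0, 277.0], 0.3)]
stand_back [([304.0, 290.0, 379.0, 335.0], 0.88), ([406.0, 242.0, 424.0, 286.0], 0.18)]
dock [([273.0, 235.0, 318.0, 276.0], 0.94)]
tablet [([296.0, 193.0, 301.0, 275.0], 0.73), ([164.0, 163.0, 268.0, 242.0], 0.7), ([163.0, 253.0, 270.0, 354.0], 0.56)]
sugar_shaker [([406.0, 244.0, 425.0, 285.0], 0.67), ([294.0, 191.0, 301.0, 278.0], 0.31)]
egg_box [([358.0, 213.0, 418.0, 254.0], 0.68)]
foil_cup_stack [([430.0, 281.0, 482.0, 331.0], 0.55)]
top 469.04294492265484 321.8863344750812 239.04246811619916 [-0.11249263  0.          0.          0.          0.        ] [[-0.026, -1.0, -0.016, 0.064], [-0.996, 0.027, -0.09, 0.533], [0.09, 0.014, -0.996, 0.998], [0.0, 0.0, 0.0, 1.0]]
stand [([380.0, 201.0, 466.0, 281.0], 0.71)]
stand_back [([397.0, 210.0, 460.0, 275.0], 0.85), ([428.0, 129.0, 472.0, 174.0], 0.28)]
dock [([247.0, 239.0, 310.0, 288.0], 0.6)]
tablet [([222.0, 253.0, 327.0, 276.0], 0.72), ([402.0, 305.0, 462.0, 405.0], 0.66), ([150.0, 291.0, 216.0, 424.0], 0.63)]
sugar_shaker [([329.0, 142.0, 346.0, 166.0], 0.8), ([400.0, 208.0, 461.0, 275.0], 0.61), ([427.0, 129.0, 472.0, 172.0], 0.61), ([243.0, 238.0, 310.0, 289.0], 0.4)]
egg_box [([200.0, 127.0, 272.0, 181.0], 0.89)]
foil_cup_stack []
0.8 [0.22155116 0.61109965 0.23138119] [[-0.94, 0.341, 0.0], [0.341, 0.94, 0.0], [-0.0, 0.0, -1.0]]
```

View pics/side0.png

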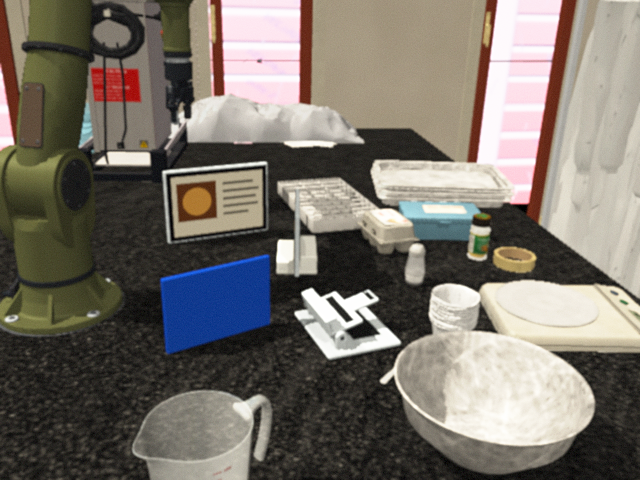

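View pics/top0.png

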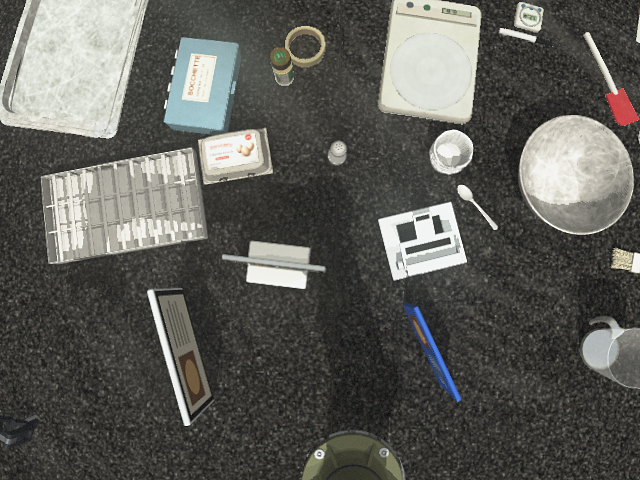

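Tablet candidates in the top view: the grey one standing in the dock (275,263), the large screen at left (182,355), and the blue one (432,355). The blue one is excluded, and of the other two the docked one is smaller, so I choose that. I'll check it and the stand in a close crop.

```bash
python3 - <<'E'
import cv2,numpy as np
t=cv2.imread('pics/top0.png');s=cv2.imread('pics/side0.png')
def cr(im,x,y,w=100,h=75): return cv2.resize(im[y:y+h,x:x+w],(400,300),interpolation=cv2.INTER_CUBIC)
a=np.vstack([np.hstack([cr(t,375,202,100,80)[:300],cr(t,220,225,110,82)]),np.hstack([cr(s,290,285,112,84),cr(s,255,188,120,90)])])
cv2.imwrite('pics/crop1.png',a)
E
```

```text
(no output)
```

View pics/crop1.png

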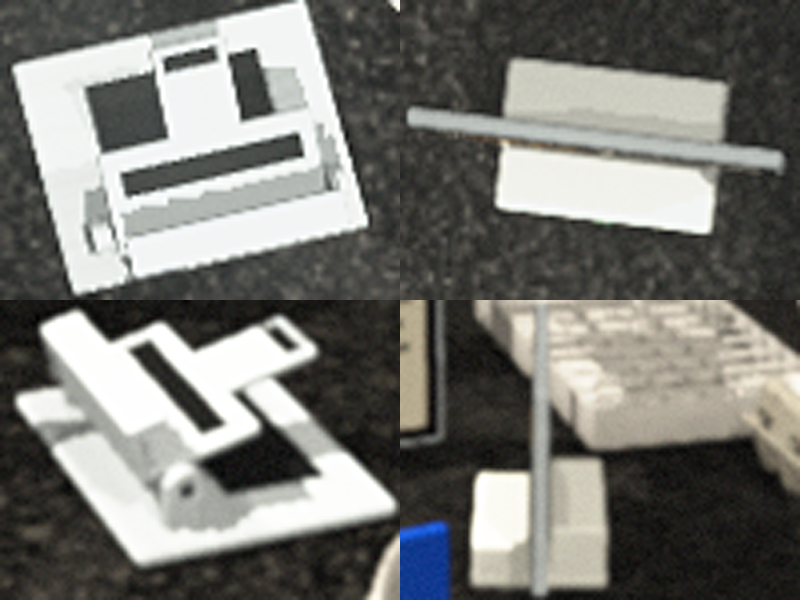

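The crop shows the docked tablet with its grey rim, the front wall and screen on the robot side, and no blue. The stand's ledge faces the robot, with the spine tip at top-view (422,213) and the rest partly raised. Next I'll fit the poses from both views.

```bash
cat >> h.py <<'E'
from scipy.optimize import least_squares
def proj(c,P,M=None):
    M=c['camera_from_world'] if M is None else M
    K=np.array([[c['fx'],0,c['cx']],[0,c['fy'],c['cy']],[0,0,1]])
    r=cv2.Rodrigues(M[:3,:3])[0]
    return cv2.projectPoints(np.array(P,float),r,M[:3,3],K,np.array(c['distortion']))[0][:,0]
def tri(obs):  # [(cam,M,pix)...] -> point
    f=lambda p:np.concatenate([proj(c,[p],M)[0]-u for c,M,u in obs])
    s=least_squares(f,[.55,0,.05]); return s.x,np.abs(s.fun).max()
def Rz(a): return np.array([[np.cos(a),-np.sin(a),0],[np.sin(a),np.cos(a),0],[0,0,1]])
def rest(p,th,q): # ledge-frame point q -> stand frame -> world, p=x,y,yaw
    u=np.array([np.cos(th),0,np.sin(th)]);n=np.array([-np.sin(th),0,np.cos(th)])
    s=np.array([0,0,.032])+u*(q[0]-.012)+n*(.009+q[2])+np.array([0,q[1],0])
    return Rz(p[2])@s+[p[0],p[1],0]
E
python3 - <<'E'
from h import *
T=camera('top');S=camera('side')
W=lambda p,q:Rz(p[2])@np.array(q)+[p[0],p[1],0]
st=[(T,(.11,.085,.01),(378,219.3)),(T,(.11,-.085,.01),(450.5,202)),(T,(-.03,-.085,.01),(466.7,262.8)),(T,(-.03,.085,.01),(393.8,280.1)),
(S,(-.03,.085,.01),(294.2,312)),(S,(-.03,-.085,.005),(329.2,358.5)),(S,(.11,-.085,.01),(401.4,343))]
tip=[(T,(.112,0.02,0),(414.3,214)),(T,(.112,-.02,0),(430.5,211)),(S,(.112,.02,0),(367.8,290)),(S,(.112,-.02,0),(379,298))]
def f(p): return np.concatenate([proj(c,[W(p,q)])[0]-u for c,q,u in st]+[proj(c,[rest(p,p[3],q)])[0]-u for c,q,u in tip])
s=least_squares(f,[.6,-.2,.2,.3],loss='soft_l1');print('stand',s.x,np.round(f(s.x),1).tolist())
dk=[(T,(.045,.065,.044),(250.3,241.4)),(T,(.045,-.065,.044),(310.2,247.4)),(T,(-.045,.065,.032),(246.7,281.6)),(T,(-.045,-.065,.032),(305.8,289.2)),
(T,(0,.1,.152),(222.2,257)),(T,(0,-.1,.152),(325.9,268.7)),(S,(0,-.1,.152),(297,190.)),(S,(0,-.1,.012),(297,276.5))]
g=lambda p:np.concatenate([proj(c,[W(p,q)])[0]-u for c,q,u in dk])
d=least_squares(g,[.55,.1,-.1],loss='soft_l1');print('dock',d.x,np.round(g(d.x),1).tolist())
print('tri tablet corner',tri([(T,None,(325.9,268.7)),(S,None,(297,190))]),W(d.x,(0,-.1,.152)))
print('tri tip',tri([(T,None,(422.4,212.5)),(S,None,(373.4,294))]),rest(s.x,s.x[3],(.112,0,0)))
o=get_obs();print(o['t'],o['joint_positions'])
for n in ('egg_box','sugar_shaker','foil_cup_stack'):pass
E
```

```text
stand [ 0.48840977 -0.18181679  0.21166312  0.25621627] [0.2, -0.7, 1.0, -1.1, 1.0, -1.2, -0.0, -0.0, -0.5, -1.1, -1.0, 0.5, -0.2, -1.5, -1.7, 0.9, 0.3, -0.5, 0.5, -0.7, -0.8, 0.6]
dock [ 0.48046587  0.14425883 -0.13300875] [0.5, -0.8, 0.7, -0.4, 0.1, 0.8, 0.8, -0.2, -1.6, 0.1, -1.5, -0.3, -0.2, 25.1, -0.9, -0.2]
tri tablet corner (array([0.46561603, 0.04184861, 0.20726873]), np.float64(0.4125474351369576)) [0.46720418 0.04514209 0.152     ]
tri tip (array([ 0.58092885, -0.16327128,  0.06648634]), np.float64(0.1046249332778757)) [ 0.58075659 -0.16197315  0.06604842]
0.9 [-1.20889619  0.32094631 -0.07011484  1.45049317  0.02258034  1.37078631
 -0.05689397]
```

```bash
cat >> h.py <<'E'
from scipy.spatial.transform import Rotation as R
def toolrot(y,z=(0,0,-1)):
    z=np.array(z,float);z/=np.linalg.norm(z);y=np.array(y,float);y-=z*(y@z);y/=np.linalg.norm(y)
    return np.c_[np.cross(y,z),y,z]
def plan(P,Q,n,grip,pose=None):
    o=get_obs();p,r=pose if pose else (o['ee_pos'],o['ee_rot'])
    w=R.from_matrix(r.T@Q).as_rotvec();out=[]
    for i in range(n):
        out.append(np.round(np.r_[r.T@((P-p)/(n-i)),np.degrees(w/n),grip],[4,4,4,2,2,2,4]).tolist())
        p=p+(P-p)/(n-i);r=r@R.from_rotvec(w/n).as_matrix()
    print(out);return P,Q
E
python3 - <<'E'
from h import *
T=camera('top');S=camera('side')
W=lambda p,q:Rz(p[2])@np.array(q)+[p[0],p[1],0]
dk=[(T,(.045,.065,.044),(250.3,241.4)),(T,(.045,-.065,.044),(310.2,247.4)),(T,(-.045,.065,.032),(246.7,281.6)),(T,(-.045,-.065,.032),(305.8,289.2)),
(T,(0,.1,.152),(222.2,257)),(T,(0,-.1,.152),(325.9,268.7)),(S,(0,.1,.152),(297,190.)),(S,(0,-.1,.012),(297,276.5))]
g=lambda p:np.concatenate([proj(c,[W(p,q)])[0]-u for c,q,u in dk])
d=least_squares(g,[.55,.1,-.1],loss='soft_l1');print('dock',d.x,np.round(g(d.x),1).tolist())
print('tri tablet far corner',tri([(T,None,(222.2,257)),(S,None,(297,190))]),W(d.x,(0,.1,.152)))
p=[.4884,-.1818,.2117]
for th in np.arange(.256,1.1,.1):print(th,rest(p,th,(.1,0,-.003)))
for th in (.256,1.08):print('ledge',rest(p,th,(0,0,0)))
g=rest(p,.256,(.1,0,-.003));Q=toolrot((.21,-.978,0))
print(g)
o=get_obs()
a=plan(np.r_[g[:2],.2],Q,14,.0854,(o['ee_pos']+[0,0,.08],o['ee_rot']))
E
```

```text
dock [ 0.48062362  0.14381097 -0.13679915] [0.8, -1.0, 1.0, -0.3, 0.2, 0.6, 0.9, -0.2, -1.3, -0.2, -1.3, -0.2, -0.7, -2.7, -0.9, -0.1]
tri tablet far corner (array([0.49482058, 0.24172902, 0.14566302]), np.float64(0.4191816530748156)) [0.49426091 0.24287673 0.152     ]
0.256 [ 0.57014621 -0.16423108  0.0600872 ]
0.356 [ 0.56699637 -0.16490804  0.06829424]
0.45599999999999996 [ 0.56306123 -0.16575378  0.07613864]
0.5559999999999999 [ 0.5583801  -0.16675985  0.08354202]
0.6559999999999999 [ 0.55299975 -0.1679162   0.09043041]
0.7559999999999999 [ 0.54697394 -0.16921127  0.09673498]
0.8559999999999999 [ 0.54036288 -0.17063212  0.10239274]
0.9559999999999998 [ 0.53323263 -0.17216456  0.10734716]
1.0559999999999998 [ 0.52565442 -0.17379327  0.11154873]
ledge [ 0.4748222  -0.18471814  0.03766814]
ledge [ 0.47510991 -0.18465631  0.02565846]
[ 0.57014621 -0.16423108  0.0600872 ]Traceback (most recent call last):
    return bound(*args, **kwds)
TypeError: 'list' object cannot be interpreted as an integer

During handling of the above exception, another exception occurred:

Traceback (most recent call last):
  File "h.py", line 27, in plan
    out.append(np.round(np.r_[r.T@((P-p)/(n-i)),np.degrees(w/n),grip],[4,4,4,2,2,2,4]).tolist())
               ~~~~~~~~^^^^^^^^^^^^^^^^^^^^^^^^^^^^^^^^^^^^^^^^^^^^^^^^^^^^^^^^^^^^^^^
TypeError: 'list' object cannot be interpreted as an integer
```

```bash
sed -i 's/out.append(.*/v=np.r_[r.T@((P-p)\/(n-i)),np.degrees(w\/n),grip];out.append([round(float(a),k) for a,k in zip(v,(3,3,3,1,1,1,4))])/' h.py
python3 - <<'E'
from h import *
o=get_obs();Q=toolrot((.21,-.978,0))
plan(np.array([.570,-.164,.2]),Q,16,.0854,(o['ee_pos']+[0,0,.08],o['ee_rot']))
E
```

```text
[[-0.037, -0.038, 0.007, 0.0, -0.0, 9.2, 0.0854], [-0.043, -0.032, 0.007, 0.0, -0.0, 9.2, 0.0854], [-0.047, -0.024, 0.007, 0.0, -0.0, 9.2, 0.0854], [-0.05, -0.017, 0.007, 0.0, -0.0, 9.2, 0.0854], [-0.052, -0.008, 0.007, 0.0, -0.0, 9.2, 0.0854], [-0.053, 0.0, 0.007, 0.0, -0.0, 9.2, 0.0854], [-0.052, 0.009, 0.007, 0.0, -0.0, 9.2, 0.0854], [-0.05, 0.017, 0.007, 0.0, -0.0, 9.2, 0.0854], [-0.047, 0.025, 0.007, 0.0, -0.0, 9.2, 0.0854], [-0.042, 0.032, 0.007, 0.0, -0.0, 9.2, 0.0854], [-0.036, 0.039, 0.007, 0.0, -0.0, 9.2, 0.0854], [-0.03, 0.044, 0.007, 0.0, -0.0, 9.2, 0.0854], [-0.022, 0.048, 0.007, 0.0, -0.0, 9.2, 0.0854], [-0.014, 0.051, 0.007, 0.0, -0.0, 9.2, 0.0854], [-0.006, 0.053, 0.007, 0.0, -0.0, 9.2, 0.0854], [0.003, 0.053, 0.007, 0.0, -0.0, 9.2, 0.0854]]
```

```bash
python3 -m handwheel '[[[0,0,-0.04,0,0,0,0.0854],[0,0,-0.04,0,0,0,0.0854],[-0.037,-0.038,0,0,0,9.2,0.0854],[-0.043,-0.032,0,0,0,9.2,0.0854],[-0.047,-0.024,0,0,0,9.2,0.0854],[-0.05,-0.017,0,0,0,9.2,0.0854],[-0.052,-0.008,0,0,0,9.2,0.0854],[-0.053,0,0,0,0,9.2,0.0854],[-0.052,0.009,0,0,0,9.2,0.0854],[-0.05,0.017,0,0,0,9.2,0.0854],[-0.047,0.025,0,0,0,9.2,0.0854],[-0.042,0.032,0.015,0,0,9.2,0.0854],[-0.036,0.039,0.015,0,0,9.2,0.0854],[-0.03,0.044,0.015,0,0,9.2,0.0854],[-0.022,0.048,0.015,0,0,9.2,0.0854],[-0.014,0.051,0.015,0,0,9.2,0.0854],[-0.006,0.053,0.015,0,0,9.2,0.0854],[0.003,0.053,0.015,0,0,9.2,0.0854],[0,0,0,0,0,0,0.0854],[0,0,0,0,0,0,0.0854]]]'
python3 - <<'E'
from h import *
o=get_obs();print(o['t'],o['ee_pos'],np.round(o['ee_rot'],3).tolist(),o['joint_positions'],o['contact_force'])
c=snap('wrist','w1.png');M=np.linalg.inv(np.block([[o['ee_rot'],o['ee_pos'][:,None]],[np.zeros((1,3)),1]])@c['T_tool_cam'])
p=[.4884,-.1818,.2117]
print(proj(c,[rest(p,.256,q) for q in((.112,.02,0),(.112,-.02,0),(.06,.059,0),(.06,-.059,0))],M))
E
```

```text
t: 3.5
ee_pos: [0.5747, -0.1592, 0.2062]
ee_rot: [[0.975, 0.224, -0.001], [0.224, -0.975, 0.001], [-0.0, -0.001, -1.0]]
contact_force: [-0.2, 0.4, 0.8]
width: 0.999
gripper_force: 0.0
3.5 [ 0.57472833 -0.15916856  0.20616281] [[0.975, 0.224, -0.001], [0.224, -0.975, 0.001], [-0.0, -0.001, -1.0]] [-0.38582121  0.26156645  0.7275745   1.64820973 -0.17973258  1.30092449
 -0.97210823] [-0.16491005  0.42573516  0.79181716]
[[299.66783931 225.94895197]
 [346.0864079  226.59127596]
 [259.09900981 274.40089848]
 [384.45731872 276.06125884]]
```

View pics/w1.png

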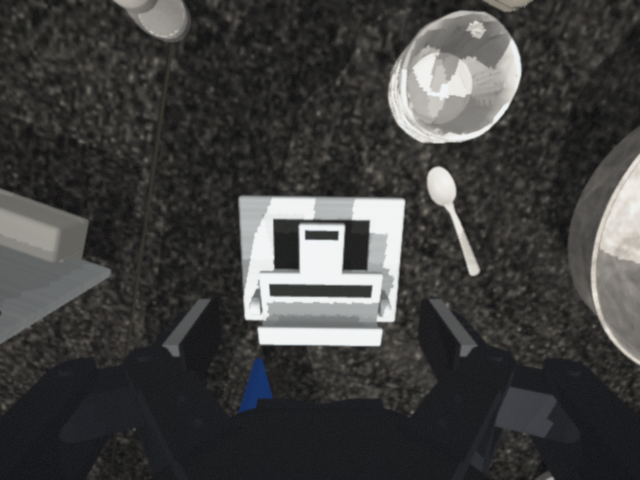

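Wrist view: spine end corners at (299,224) and (344,224), shoulders at (262,272) and (382,272). All are within 2–4 px of the prediction, so the stand fit holds. Next I descend and pinch.

```bash
python3 -m handwheel '[[[-0.006,0.004,0.05,0,0,0,0.07],[0,0,0.05,0,0,0,0.07],[0,0,0.04,0,0,0,0.07],[0,0,0.02,0,0,0,0.07],[0,0,0,0,0,0,0.03],[0,0,0,0,0,0,0.03],[0,0,0,0,0,0,0.03],[0,0,0,0,0,0,0.03]]]'
```

```text
t: 4.55
ee_pos: [0.5704, -0.162, 0.0479]
ee_rot: [[0.974, 0.225, 0.001], [0.225, -0.974, 0.004], [0.001, -0.004, -1.0]]
contact_force: [-2.5, 4.9, 0.1]
width: 0.448
gripper_force: 60.1
```

```bash
python3 - <<'E'
import numpy as np
n=12;th=np.linspace(.256,1.12,n+1);ph=np.radians(np.linspace(0,30,n+1))
S=np.c_[.088*np.cos(th)-.006*np.sin(th)+.014*np.sin(ph),.088*np.sin(th)+.006*np.cos(th)-.014*np.cos(ph)]
for i in range(n):
    d=S[i+1]-S[i];f=ph[i]; print([round(d@[np.cos(f),np.sin(f)],4),0,round(d@[np.sin(f),-np.cos(f)],4),0,2.5,0,.03],end=',')
print(S[-1]-S[0])
E
```

```text
[np.float64(-0.0016), 0, np.float64(-0.006), 0, 2.5, 0, 0.03],[np.float64(-0.0018), 0, np.float64(-0.0059), 0, 2.5, 0, 0.03],[np.float64(-0.002), 0, np.float64(-0.0058), 0, 2.5, 0, 0.03],[np.float64(-0.0021), 0, np.float64(-0.0057), 0, 2.5, 0, 0.03],[np.float64(-0.0023), 0, np.float64(-0.0057), 0, 2.5, 0, 0.03],[np.float64(-0.0024), 0, np.float64(-0.0056), 0, 2.5, 0, 0.03],[np.float64(-0.0026), 0, np.float64(-0.0055), 0, 2.5, 0, 0.03],[np.float64(-0.0028), 0, np.float64(-0.0054), 0, 2.5, 0, 0.03],[np.float64(-0.0029), 0, np.float64(-0.0053), 0, 2.5, 0, 0.03],[np.float64(-0.0031), 0, np.float64(-0.0052), 0, 2.5, 0, 0.03],[np.float64(-0.0032), 0, np.float64(-0.0051), 0, 2.5, 0, 0.03],[np.float64(-0.0033), 0, np.float64(-0.005), 0, 2.5, 0, 0.03],[-0.0436734   0.05561138]
```

```bash
python3 -m handwheel '[[[-0.0016,0,-0.006,0,2.5,0,0.03],[-0.0018,0,-0.006,0,2.5,0,0.03],[-0.002,0,-0.006,0,2.5,0,0.03],[-0.002,0,-0.0057,0,2.5,0,0.03],[-0.0023,0,-0.0057,0,2.5,0,0.03],[-0.0024,0,-0.0056,0,2.5,0,0.03],[-0.0026,0,-0.0055,0,2.5,0,0.03],[-0.0028,0,-0.0054,0,2.5,0,0.03],[0,0,0,0,0,0,0.03]]]'
python3 -c "
from h import *
o=get_obs();print(o['joint_positions'],o['moment'])"
```

```text
t: 5.68
ee_pos: [0.5447, -0.1674, 0.0885]
ee_rot: [[0.917, 0.223, 0.332], [0.208, -0.975, 0.082], [0.342, -0.006, -0.94]]
contact_force: [-3.2, 5.2, -5.2]
width: 0.449
gripper_force: 62.4
[-0.27515127  0.0968858   0.68524325  2.09508036 -0.40824547  0.72781566
 -0.67376405] [ 1.04076413  0.92140216 -0.04356445]
```

```bash
python3 -m handwheel '[[[-0.0037,0,-0.0051,0,0,0,0.03],[-0.004,0,-0.0051,0,0,0,0.03],[-0.0042,0,-0.0048,0,0,0,0.03],[-0.0042,0,-0.0046,0,0,0,0.03],[0,0,0,0,0,0,0.03]]]'
python3 - <<'E'
from h import *
o=get_obs();print(o['joint_positions'],o['moment'])
for n in('side','top'):
    c=snap(n,n+'1.png');p=[.4884,-.1818,.2117]
    print(n,proj(c,[rest(p,t,q) for t in(.9,.98,1.08) for q in((.112,.02,0),(.112,-.02,0))]).round(0).tolist())
a=cv2.imread('pics/side1.png')[230:350,280:440];b=cv2.imread('pics/top1.png')[190:310,360:520]
cv2.imwrite('pics/c2.png',np.hstack([cv2.resize(a,None,fx=2.5,fy=3),cv2.resize(b,None,fx=2.5,fy=3)]))
E
```

```text
t: 6.3
ee_pos: [0.5223, -0.1723, 0.0998]
ee_rot: [[0.918, 0.225, 0.328], [0.21, -0.974, 0.081], [0.338, -0.006, -0.941]]
contact_force: [-2.0, 5.4, -10.2]
width: 0.446
gripper_force: 63.2
[-0.27743566  0.02924313  0.69745182  2.12251903 -0.33794641  0.74861029
 -0.70769793] [0.87970247 1.05820613 0.08786016]
side [[350.0, 268.0], [360.0, 277.0], [347.0, 266.0], [357.0, 275.0], [343.0, 265.0], [352.0, 274.0]]
top [[422.0, 230.0], [441.0, 226.0], [423.0, 234.0], [443.0, 229.0], [425.0, 238.0], [444.0, 233.0]]
```

View pics/c2.png

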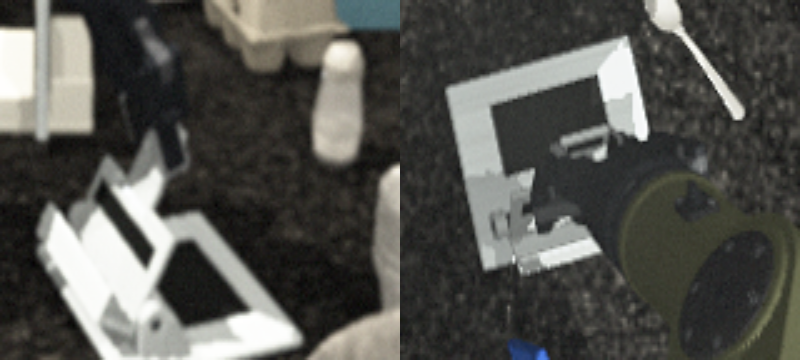

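The side crop shows the rest steeply raised and the fingers still on the spine. The force doesn't clearly show the stop yet, so I push on a little.

```bash
python3 -m handwheel '[[[-0.003,0,-0.0035,0,0,0,0.03],[-0.003,0,-0.0035,0,0,0,0.03],[0,0,0,0,0,0,0.03]]]'
```

```text
t: 6.78
ee_pos: [0.5187, -0.173, 0.1021]
ee_rot: [[0.915, 0.227, 0.334], [0.214, -0.974, 0.075], [0.342, 0.003, -0.94]]
contact_force: [38.3, 4.4, -58.5]
width: 0.429
gripper_force: 70.4
```

The force jumped to 70 N, so the rest is at its stop. I open, back off, and go above the tablet.

```bash
python3 -m handwheel '[[[0.002,0,0.002,0,0,0,0.07],[0,0,0,0,0,0,0.07],[0,0,0,0,0,0,0.07],[0,0,-0.04,0,0,0,0.07],[0,0,-0.06,0,0,0,0.07],[0,0,-0.06,0,0,0,0.07]]]'
python3 - <<'E'
from h import *
for n in('side','top'):
    c=snap(n,n+'2.png');p=[.4884,-.1818,.2117]
    print(n,recognise(n,'stand_back')[0],proj(c,[rest(p,t,q) for t in(.98,1.03,1.08) for q in((.112,.02,0),(.112,-.02,0))]).round(0).tolist())
a=cv2.imread('pics/side2.png')[230:350,280:440];b=cv2.imread('pics/top2.png')[190:310,360:520]
cv2.imwrite('pics/c3.png',np.hstack([cv2.resize(a,None,fx=2.5,fy=2.5),cv2.resize(b,None,fx=2.5,fy=2.5)]))
p=np.array([.4806,.1438,-.137]);P=Rz(p[2])@[0,.04,.0]+[p[0],p[1],.26]
plan(P,toolrot((np.cos(-.137),np.sin(-.137),0)),9,.0854)
E
```

```text
t: 7.52
ee_pos: [0.4656, -0.1896, 0.2579]
ee_rot: [[0.916, 0.221, 0.336], [0.208, -0.975, 0.076], [0.344, 0.0, -0.939]]
contact_force: [1.5, 0.6, 0.4]
width: 0.815
gripper_force: 0.0Traceback (most recent call last):
  File "<stdin>", line 4, in <module>
IndexError: list index out of range
```

```bash
python3 - <<'E'
from h import *
for n in('side','top'):
    c=snap(n,n+'2.png');p=[.4884,-.1818,.2117]
    print(n,proj(c,[rest(p,t,q) for t in(.98,1.03,1.08) for q in((.112,.02,0),(.112,-.02,0))]).round(1).tolist())
a=cv2.imread('pics/side2.png')[250:340,290:410];b=cv2.imread('pics/top2.png')[190:280,380:500]
cv2.imwrite('pics/c3.png',np.hstack([cv2.resize(a,None,fx=3.333,fy=3.333),cv2.resize(b,None,fx=3.333,fy=3.333)]))
p=np.array([.4806,.1438,-.137]);P=Rz(p[2])@[0,.04,.0]+[p[0],p[1],.26]
plan(P,toolrot((np.cos(-.137),np.sin(-.137),0)),9,.0854)
E
```

```text
side [[347.1, 266.3], [356.6, 275.1], [344.9, 265.5], [354.4, 274.3], [342.7, 264.8], [352.1, 273.6]]
top [[423.3, 233.6], [442.6, 228.9], [424.1, 235.7], [443.4, 230.9], [424.9, 237.8], [444.3, 233.0]]
[[0.011, -0.04, 0.004, 1.4, -2.0, -7.6, 0.0854], [0.016, -0.038, 0.004, 1.4, -2.0, -7.6, 0.0854], [0.021, -0.036, 0.004, 1.4, -2.0, -7.6, 0.0854], [0.026, -0.032, 0.004, 1.4, -2.0, -7.6, 0.0854], [0.03, -0.029, 0.004, 1.4, -2.0, -7.6, 0.0854], [0.034, -0.024, 0.004, 1.4, -2.0, -7.6, 0.0854], [0.037, -0.019, 0.003, 1.4, -2.0, -7.6, 0.0854], [0.039, -0.014, 0.002, 1.4, -2.0, -7.6, 0.0854], [0.041, -0.009, 0.001, 1.4, -2.0, -7.6, 0.0854]]
```

View pics/c3.png

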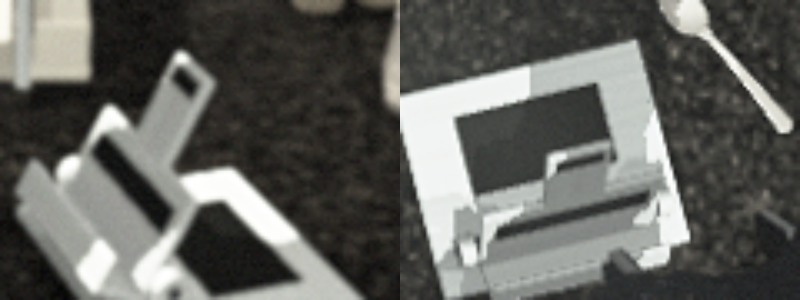

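The spine tip corners are at side (343,265)/(354,275) and top (424,236)/(443,233), matching the 1.05–1.08 rad prediction. The rest is up. On to the tablet.

```bash
python3 -m handwheel '[[[0.011,-0.04,0.004,1.4,-2,-7.6,0.0854],[0.016,-0.038,0.004,1.4,-2,-7.6,0.0854],[0.021,-0.036,0.004,1.4,-2,-7.6,0.0854],[0.026,-0.032,0.004,1.4,-2,-7.6,0.0854],[0.03,-0.029,0.004,1.4,-2,-7.6,0.0854],[0.034,-0.024,0.004,1.4,-2,-7.6,0.0854],[0.037,-0.019,0.003,1.4,-2,-7.6,0.0854],[0.039,-0.014,0.002,1.4,-2,-7.6,0.0854],[0.041,-0.009,0.001,1.4,-2,-7.6,0.0854],[0,0,0,0,0,0,0.0854],[0,0,0,0,0,0,0.0854]]]'
python3 - <<'E'
from h import *
o=get_obs();print(o['joint_positions'])
c=snap('wrist','w2.png');M=np.linalg.inv(np.block([[o['ee_rot'],o['ee_pos'][:,None]],[np.zeros((1,3)),1]])@c['T_tool_cam'])
p=[.4806,.1438,-.137]
print(proj(c,[Rz(p[2])@np.array(q)+[p[0],p[1],0] for q in((-.005,.1,.152),(.005,.1,.152),(.005,-.1,.152),(-.005,-.1,.152),(.045,.065,.044),(.045,-.065,.044),(-.045,.065,.032))],M).round(1).tolist())
E
```

```text
t: 9.1
ee_pos: [0.4869, 0.1852, 0.257]
ee_rot: [[0.139, 0.99, -0.014], [0.99, -0.139, -0.002], [-0.004, -0.013, -1.0]]
contact_force: [0.4, -0.8, 0.1]
width: 0.998
gripper_force: 0.0
[-0.64614288  0.04021762  0.24213783  1.72823874 -0.01360757  1.38748359
 -0.54081313]
[[312.2, 163.3], [326.1, 163.2], [325.3, 395.7], [314.0, 395.6], [363.4, 192.2], [359.5, 304.6], [279.4, 190.8]]
```

View pics/w2.png

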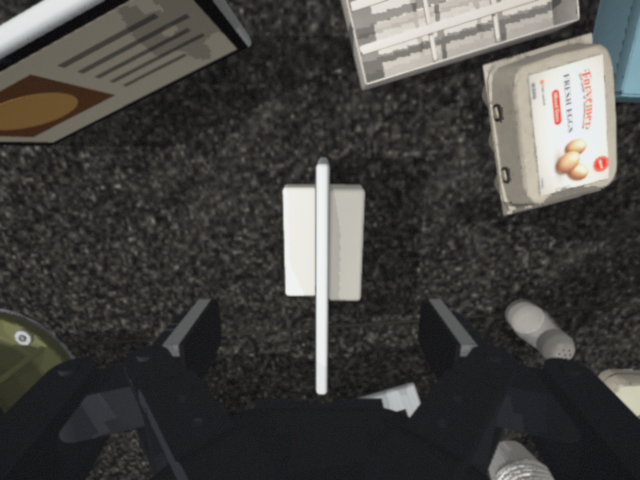

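Wrist view: the tablet's top edge runs from (322,158) to (321,395), about 2 mm farther +x and 3 mm farther +y than the fit. I correct for that, level the tool, descend and grip.

```bash
python3 -m handwheel '[[[0.001,0.0015,0.03,-0.8,0,0,0.0854],[0,0,0.05,0,0,0,0.0854],[0,0,0.04,0,0,0,0.0854],[0,0,0.02,0,0,0,0.05],[0,0,0,0,0,0,0.03],[0,0,0,0,0,0,0],[0,0,0,0,0,0,0],[0,0,0,0,0,0,0],[0,0,0,0,0,0,0]]]'
```

```text
t: 10.28
ee_pos: [0.4894, 0.187, 0.1197]
ee_rot: [[0.138, 0.99, 0.004], [0.99, -0.138, -0.001], [-0.0, 0.004, -1.0]]
contact_force: [-1.4, -1.4, 5.7]
width: 0.105
gripper_force: 59.5
```

```bash
cat >> h.py <<'E'
SP=np.array([.489,-.1815,.2117])
def tgt(du,dz,th=1.08):  # TCP pose with tablet du above ledge, back dz from rest face
    u=Rz(SP[2])@[np.cos(th),0,np.sin(th)];n=Rz(SP[2])@[-np.sin(th),0,np.cos(th)]
    return rest(SP,th,(.1077+du,.041,.005+dz)),toolrot(-n,-u)
E
python3 - <<'E'
from h import *
T=camera('top');S=camera('side')
print('blue',tri([(T,None,(405,305)),(S,None,(270,258))]))
o=get_obs();a=(o['ee_pos']+[0,0,.12],o['ee_rot'])
print(tgt(.1,.025)[0]);b=plan(*tgt(.1,.025),10,0,a);
print(tgt(0.03,.0065)[0]);plan(*tgt(.03,.0065),1,0,b)
E
```

```text
blue (array([ 0.39408697, -0.10960908,  0.12544326]), np.float64(0.8823159093786899))
[ 0.53693626 -0.1292613   0.22298095]
[[-0.031, 0.009, 0.002, 2.8, -0.5, -2.0, 0.0], [-0.031, 0.008, 0.002, 2.8, -0.5, -2.0, 0.0], [-0.031, 0.007, 0.001, 2.8, -0.5, -2.0, 0.0], [-0.031, 0.006, 0.001, 2.8, -0.5, -2.0, 0.0], [-0.032, 0.005, 0.001, 2.8, -0.5, -2.0, 0.0], [-0.032, 0.004, 0.001, 2.8, -0.5, -2.0, 0.0], [-0.032, 0.003, 0.002, 2.8, -0.5, -2.0, 0.0], [-0.032, 0.002, 0.002, 2.8, -0.5, -2.0, 0.0], [-0.032, 0.001, 0.002, 2.8, -0.5, -2.0, 0.0], [-0.032, 0.0, 0.002, 2.8, -0.5, -2.0, 0.0]]
[ 0.52063181 -0.13276546  0.15252433]
[[0.0, 0.018, 0.07, 0.0, 0.0, 0.0, 0.0]]
```

```bash
python3 -m handwheel '[[[0,0,-0.01,0,0,0,0],[0,0,-0.02,0,0,0,0],[0,0,-0.03,0,0,0,0],[0,0,-0.03,0,0,0,0],[0,0,-0.03,0,0,0,0],[0,0,0,0,0,0,0]]]'
```

```text
t: 11.12
ee_pos: [0.4897, 0.1875, 0.2403]
ee_rot: [[0.138, 0.99, 0.006], [0.99, -0.138, 0.0], [0.001, 0.006, -1.0]]
contact_force: [-0.6, 0.5, -4.6]
width: 0.106
gripper_force: 58.6
```

```bash
python3 -m handwheel '[[[-0.015,0.005,0,1.4,0,-1,0],[-0.031,0.008,0.001,2.8,-0.5,-2,0],[-0.031,0.008,0.001,2.8,-0.5,-2,0],[-0.031,0.007,0.001,2.8,-0.5,-2,0],[-0.031,0.006,0.001,2.8,-0.5,-2,0],[-0.032,0.005,0.001,2.8,-0.5,-2,0],[-0.032,0.004,0.001,2.8,-0.5,-2,0],[-0.032,0.003,0.002,2.8,-0.5,-2,0],[-0.032,0.002,0.002,2.8,-0.5,-2,0],[-0.032,0.001,0.002,2.8,-0.5,-2,0],[-0.017,0,0.001,1.4,0,-1,0],[0,0,0,0,0,0,0],[0,0,0,0,0,0,0]]]'
python3 - <<'E'
from h import *
o=get_obs();print(o['joint_positions'],tgt(.1,.025))
snap('side','s3.png');snap('top','t3.png')
plan(*tgt(.04,.0065),4,0)
a=cv2.imread('pics/side0.png');a=cv2.imread('pics/s3.png')[180:360,240:420];b=cv2.imread('pics/t3.png')[170:350,320:500]
cv2.imwrite('pics/c4.png',np.hstack([cv2.resize(x,(400,400)) for x in(a,b)]))
E
```

```text
t: 12.75
ee_pos: [0.5408, -0.1284, 0.2219]
ee_rot: [[-0.215, 0.86, -0.462], [0.977, 0.193, -0.095], [0.008, -0.472, -0.882]]
contact_force: [0.1, 1.0, -4.0]
width: 0.112
gripper_force: 58.7
[-0.21120969  0.50445129  0.44328798  1.35384253 -0.00958441  1.77759232
  0.44983693] (array([ 0.53693626, -0.1292613 ,  0.22298095]), array([[-2.10122250e-01,  8.62268205e-01, -4.60806015e-01],
       [ 9.77675120e-01,  1.85318959e-01, -9.90365765e-02],
       [ 1.38777878e-17, -4.71328364e-01, -8.81957807e-01]]))
[[-0.0, 0.004, 0.015, 0.0, -0.1, 0.1, 0.0], [-0.0, 0.004, 0.015, 0.0, -0.1, 0.1, 0.0], [-0.0, 0.004, 0.015, 0.0, -0.1, 0.1, 0.0], [-0.0, 0.004, 0.015, 0.0, -0.1, 0.1, 0.0]]
```

View pics/c4.png

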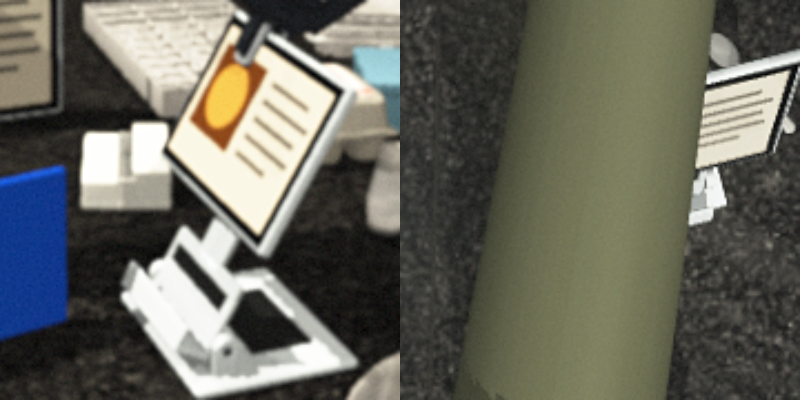

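Side crop: the tablet is held level above the stand, screen out, in front of the spine. Its lower corners are at about (314,250) and (358,295). I check those against the model before lowering.

```bash
python3 - <<'E'
from h import *
o=get_obs();S=camera('side');p,r=o['ee_pos'],o['ee_rot']
L=lambda q:p+r@np.array(q)   # tool-frame
for off in (-.041,-.036,-.046): print(off,proj(S,[L((off+.1,-.005,.1077)),L((off-.1,-.005,.1077)),L((off+.1,-.005,-.032)),L((off-.1,-.005,-.032))]).round(1).tolist())
# ledge-frame place of tablet lower edge
P=L((-.041,0,.1077)); th=1.08
A=rest(SP,th,(0,0,0)); ex=rest(SP,th,(1,0,0))-A; ez=rest(SP,th,(0,0,1))-A; ey=rest(SP,th,(0,1,0))-A
print('lower edge in ledge frame',(P-A)@ex,(P-A)@ey,(P-A)@ez)
E
```

```text
-0.041 [[309.9, 247.8], [355.8, 293.3], [344.2, 182.3], [397.2, 217.1]]
-0.036 [[308.9, 246.8], [354.5, 291.9], [343.0, 181.6], [395.7, 216.1]]
-0.046 [[310.9, 248.8], [357.2, 294.6], [345.3, 183.0], [398.8, 218.1]]
lower edge in ledge frame 0.10151686563028293 0.0005143634759572224 0.025771607442692794
```

The tablet sits about 5 mm more to −y and perhaps 3 mm lower than the model. I add 4 mm in tool x and lower it slowly.

```bash
python3 -m handwheel '[[[0.002,0.004,0.015,0,0,0,0],[0.002,0.005,0.02,0,0,0,0],[0,0.005,0.02,0,0,0,0],[0,0,0.015,0,0,0,0],[0,0,0.005,0,0,0,0],[0,0,0,0,0,0,0]]]'
python3 - <<'E'
from h import *
o=get_obs();S=snap('side','s4.png');p,r=o['ee_pos'],o['ee_rot']
P=p+r@np.array((-.041,0,.1077)); th=1.08
A=rest(SP,th,(0,0,0)); ex=rest(SP,th,(1,0,0))-A; ez=rest(SP,th,(0,0,1))-A; ey=rest(SP,th,(0,1,0))-A
print('lower edge in ledge frame',(P-A)@ex,(P-A)@ey,(P-A)@ez, r.T@np.c_[ey,-ez,-ex])
a=cv2.imread('pics/s4.png')[220:370,270:420]
cv2.imwrite('pics/c5.png',cv2.resize(a,(600,600),interpolation=cv2.INTER_CUBIC))
E
```

```text
t: 13.65
ee_pos: [0.5174, -0.1303, 0.1502]
ee_rot: [[-0.214, 0.861, -0.462], [0.977, 0.192, -0.096], [0.006, -0.471, -0.882]]
contact_force: [0.7, -0.1, -4.2]
width: 0.111
gripper_force: 58.7
lower edge in ledge frame 0.026572042362699524 0.0034951207293143663 0.012454820641956126 [[ 9.99971567e-01 -6.68613228e-03 -3.48727757e-03]
 [ 6.68618308e-03  9.99977647e-01  2.90937085e-06]
 [ 3.48718017e-03 -2.62258644e-05  9.99993919e-01]]
```

View pics/c5.png

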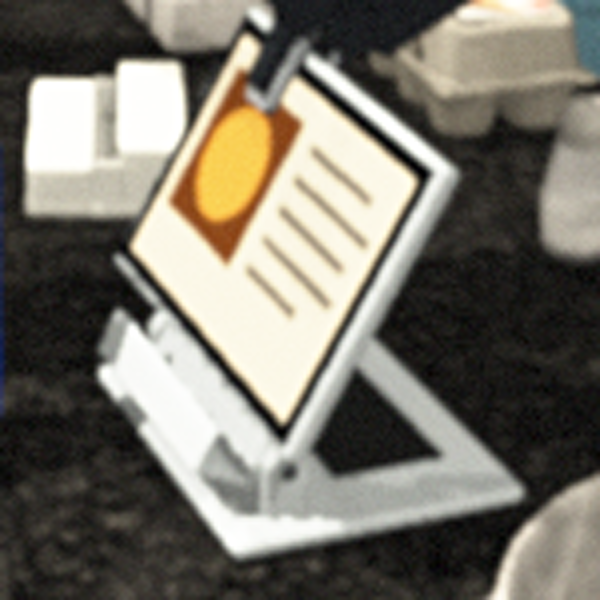

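The lower edge is behind the lip and in front of the rest; the right lower corner is at crop (285,445). I lower it gently.

```bash
python3 -m handwheel '[[[0,0,0.006,0,0,0,0],[0,0,0.006,0,0,0,0],[0,0,0.004,0,0,0,0],[0,0,0.002,0,0,0,0],[0,0,0,0,0,0,0]]]'
```

```text
t: 14.32
ee_pos: [0.5091, -0.132, 0.1341]
ee_rot: [[-0.214, 0.861, -0.462], [0.977, 0.192, -0.096], [0.006, -0.472, -0.882]]
contact_force: [-0.1, 0.2, -3.8]
width: 0.105
gripper_force: 58.7
```

```bash
python3 -m handwheel '[[[0,0,0.002,0,0,0,0],[0,0,0.002,0,0,0,0],[0,0,0,0,0,0,0]]]'
```

```text
t: 14.7
ee_pos: [0.5072, -0.1323, 0.1306]
ee_rot: [[-0.214, 0.861, -0.462], [0.977, 0.192, -0.096], [0.006, -0.472, -0.882]]
contact_force: [0.3, 0.6, -4.1]
width: 0.109
gripper_force: 58.7
```

```bash
python3 -m handwheel '[[[0,0,0.0015,0,0,0,0],[0,0,0.001,0,0,0,0],[0,0,0,0,0,0,0]]]'
```

```text
t: 15.08
ee_pos: [0.5061, -0.1326, 0.1284]
ee_rot: [[-0.214, 0.861, -0.462], [0.977, 0.192, -0.096], [0.006, -0.472, -0.882]]
contact_force: [-0.4, -0.0, -3.8]
width: 0.106
gripper_force: 58.7
```

```bash
python3 -m handwheel '[[[0,0,0.0015,0,0,0,0],[0,0,0,0,0,0,0]]]'
```

```text
t: 15.32
ee_pos: [0.5056, -0.1327, 0.1272]
ee_rot: [[-0.215, 0.861, -0.461], [0.977, 0.192, -0.096], [0.006, -0.471, -0.882]]
contact_force: [0.2, -0.2, -3.2]
width: 0.105
gripper_force: 58.9
```

```bash
python3 -m handwheel '[[[0,0,0.001,0,0,0,0],[0,0,0,0,0,0,0]]]'
```

```text
t: 15.58
ee_pos: [0.5055, -0.1324, 0.1268]
ee_rot: [[-0.215, 0.861, -0.461], [0.977, 0.193, -0.096], [0.006, -0.471, -0.882]]
contact_force: [1.0, 2.6, 0.1]
width: 0.106
gripper_force: 59.4
```

```bash
python3 -m handwheel '[[[0,0,0.001,0,0,0,0],[0,0,0,0,0,0,0]]]'
```

```text
t: 15.82
ee_pos: [0.5055, -0.1323, 0.1266]
ee_rot: [[-0.215, 0.861, -0.46], [0.977, 0.193, -0.096], [0.006, -0.47, -0.883]]
contact_force: [2.1, 3.8, 4.2]
width: 0.11
gripper_force: 60.2
```

```bash
python3 -m handwheel '[[[0,0,-0.0012,0,0,0,0],[0,0.002,0,0,0,0,0],[0,0.002,0,0,0,0,0],[0,0,0,0,0,0,0]]]'
```

```text
t: 16.32
ee_pos: [0.508, -0.1324, 0.1254]
ee_rot: [[-0.214, 0.86, -0.464], [0.977, 0.191, -0.096], [0.006, -0.473, -0.881]]
contact_force: [0.2, 2.4, 6.6]
width: 0.108
gripper_force: 60.1
```

```bash
python3 -m handwheel '[[[0,0.001,0,0,0,0,0],[0,0,0,0,0,0,0]]]'
```

```text
t: 16.58
ee_pos: [0.5087, -0.1325, 0.125]
ee_rot: [[-0.214, 0.86, -0.464], [0.977, 0.191, -0.096], [0.006, -0.474, -0.881]]
contact_force: [-0.8, 2.4, 6.7]
width: 0.11
gripper_force: 60.1
```

```bash
python3 -m handwheel '[[[0,0,-0.0015,0,0,0,0],[0,0.001,0,0,0,0,0],[0,0,0,0,0,0,0]]]'
```

```text
t: 16.95
ee_pos: [0.5108, -0.1319, 0.1243]
ee_rot: [[-0.214, 0.861, -0.462], [0.977, 0.192, -0.096], [0.006, -0.472, -0.882]]
contact_force: [0.1, -0.6, -3.3]
width: 0.106
gripper_force: 58.8
```

```bash
python3 -m handwheel '[[[0,0.001,0,0,0,0,0],[0,0,0,0,0,0,0]]]'; python3 - <<'E'
from h import *
o=get_obs();print(o['moment']);p,r=o['ee_pos'],o['ee_rot']
P=p+r@np.array((-.041,0,.1077)); th=1.08
A=rest(SP,th,(0,0,0)); ex=rest(SP,th,(1,0,0))-A; ez=rest(SP,th,(0,0,1))-A; ey=rest(SP,th,(0,1,0))-A
print('lower edge in ledge frame',(P-A)@ex,(P-A)@ey,(P-A)@ez)
S=snap('side','s5.png')
a=S['color'][220:370,270:420,::-1]
cv2.imwrite('pics/c6.png',cv2.resize(a,(600,600),interpolation=cv2.INTER_CUBIC))
E
```

```text
t: 17.2
ee_pos: [0.5114, -0.1317, 0.1241]
ee_rot: [[-0.214, 0.86, -0.463], [0.977, 0.191, -0.096], [0.006, -0.473, -0.881]]
contact_force: [-0.8, -0.5, -3.0]
width: 0.105
gripper_force: 58.6
[ 0.04158926 -0.5637278   0.00623357]
lower edge in ledge frame 0.0006687084202229625 0.003421731519722759 0.005783481255538715
```

View pics/c6.png

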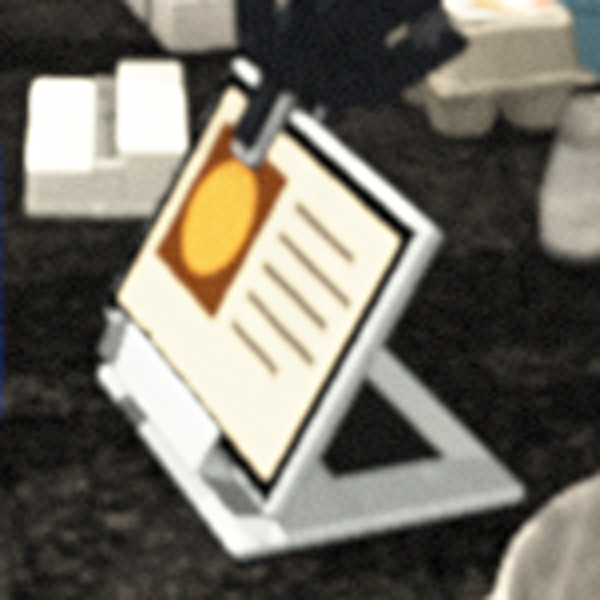

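The tablet is seated behind the lip, level along the ledge, with the back gap about 1 mm by estimate. I close that gap in small steps.

```bash
python3 -m handwheel '[[[0,0.001,0,0,0,0,0],[0,0,0,0,0,0,0]]]'
```

```text
t: 17.5
ee_pos: [0.5121, -0.1314, 0.124]
ee_rot: [[-0.214, 0.86, -0.463], [0.977, 0.191, -0.096], [0.006, -0.473, -0.881]]
contact_force: [-3.1, -1.9, -2.0]
width: 0.108
gripper_force: 58.5
```

```bash
python3 -m handwheel '[[[0,0.001,0,0,0,0,0],[0,0,0,0,0,0,0]]]'
```

```text
t: 17.75
ee_pos: [0.5127, -0.1313, 0.1237]
ee_rot: [[-0.214, 0.86, -0.464], [0.977, 0.191, -0.096], [0.006, -0.473, -0.881]]
contact_force: [-4.7, -1.9, -2.5]
width: 0.106
gripper_force: 58.5
```

```bash
python3 -m handwheel '[[[0,-0.0008,0.001,0,0,0,0],[0,0,0,0,0,0,0]]]'
```

```text
t: 18.0
ee_pos: [0.5123, -0.1312, 0.1234]
ee_rot: [[-0.214, 0.861, -0.462], [0.977, 0.192, -0.096], [0.006, -0.472, -0.882]]
contact_force: [-4.3, -1.1, 0.0]
width: 0.107
gripper_force: 58.9
```

```bash
python3 -m handwheel '[[[0,0,0.0006,0,0,0,0],[0,0,0,0,0,0,0]]]'
```

```text
t: 18.25
ee_pos: [0.5123, -0.1311, 0.1231]
ee_rot: [[-0.215, 0.861, -0.461], [0.977, 0.192, -0.096], [0.006, -0.471, -0.882]]
contact_force: [-3.0, -0.1, 4.8]
width: 0.107
gripper_force: 59.5
```

```bash
python3 -m handwheel '[[[0,0,0,0,0,0,0.016],[0,0,0,0,0,0,0.025],[0,0,0,0,0,0,0.04],[0,0,0,0,0,0,0.05],[0,0,0,0,0,0,0.05],[0,0,0,0,0,0,0.05]]]'
```

```text
t: 19.0
ee_pos: [0.5122, -0.1312, 0.1225]
ee_rot: [[-0.214, 0.861, -0.462], [0.977, 0.192, -0.096], [0.006, -0.471, -0.882]]
contact_force: [-0.3, 0.2, -0.2]
width: 0.587
gripper_force: 0.0
```

```bash
python3 -m handwheel '[[[0,0,-0.02,0,0,0,0.05],[0,0,-0.04,0,0,0,0.05],[0,0,-0.05,0,0,0,0.05],[0,0,-0.05,0,0,0,0.05],[0.04,0,-0.04,0,0,0,0.05],[0.06,0,0,0,0,0,0.05],[0.06,0,0,0,0,0,0.05],[0.06,0,0,0,0,0,0.05],[0,0,0,0,0,0,0.05]]]'
python3 - <<'E'
from h import *
for n in('side','top'):
    c=snap(n,n+'6.png')
    for th in(1.03,1.08): print(n,th,proj(c,[rest(SP,th,q) for q in((0,.1,.01),(0,-.1,.01),(.14,.1,.01),(.14,-.1,.01))]).round(1).tolist())
a=cv2.imread('pics/side6.png')[210:360,270:420];b=cv2.imread('pics/top6.png')[180:330,340:490]
cv2.imwrite('pics/c7.png',np.hstack([cv2.resize(x,(400,400),interpolation=cv2.INTER_CUBIC) for x in(a,b)]))
E
```

```text
t: 20.12
ee_pos: [0.5561, 0.1096, 0.3]
ee_rot: [[-0.225, 0.858, -0.462], [0.974, 0.203, -0.097], [0.011, -0.471, -0.882]]
contact_force: [0.4, -0.6, -0.2]
width: 0.585
gripper_force: 0.0
side 1.03 [[295.1, 296.9], [336.7, 349.0], [331.2, 234.9], [379.9, 277.0]]
side 1.08 [[295.1, 297.4], [336.8, 349.6], [328.3, 234.1], [376.7, 276.3]]
top 1.03 [[387.4, 278.0], [476.1, 255.9], [385.8, 240.8], [485.5, 216.4]]
top 1.08 [[387.3, 278.0], [475.9, 255.9], [386.7, 243.8], [486.7, 219.2]]
```

View pics/c7.png

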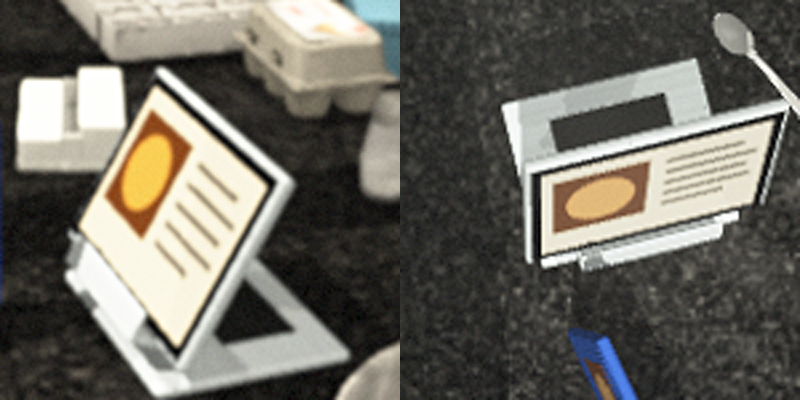

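The tablet rests level and centred on the stand. Its top corners are at top-view (387,244) and (485,219), matching the prediction for 1.08 rad and y = 0 within about 2 mm. The arm is clear and the bystanders were not touched.

```bash
python3 -c "
from station import *
print(hand_in())"
```

```text
the job is handed in; nothing more can be done
None
```

The job is handed in at about 20 s: the back rest is up at its stop, and the tablet leans on it level and centred, screen out, set down gently, with the shaker, egg box and foil cups not touched; no verdict was returned.

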